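# Square a ceramic plate on the vacuum stage and switch its vacuum on

## Task

Hold the orange pusher and use it to nudge the white ceramic plate across the black stage into its square corner, until the plate lies flat and flush against both steel fences; the gripper itself must not touch the plate. Stand the pusher upright on the bare worktop and let go of it, then turn the blue knob on the manifold clockwise to its stop to switch the vacuum on, leaving the yellow and red knobs as they are and the beaker and flask behind the stage undisturbed.

Things in the scene. Friction and masses are not known exactly. Their poses are not given: they have to be found in the camera images.
- stage: Fixed black flat bed 130 (its x) x 190 (its y) mm, top 16 mm above the worktop; origin at the centre of its underside. Two steel fences 12 mm thick stand 14 mm above the bed: one along its whole +x (back) edge, one along its whole +y (left) edge. The other two sides are open. On the left and right, tall fixed equipment stands close behind the free strip of worktop (from about x = 0.58 m): draw back toward the robot for sideways moves.
- corner (a point): The square corner where the fences' inner faces meet, at bed height: 53 mm along +x and 83 mm along +y of the stage's origin. Axes as the stage's: the back fence's inner face is x = 0 here, the left fence's y = 0; the bed lies on the -x, -y side.
- plate: Loose white ceramic plate with copper pads, 70 (its x) x 110 (its y) x 8 mm, about 0.18 kg; origin at the centre of its underside. It starts on the bed, clear of both fences and up to 0.25 rad askew. Seated, its centre is 35 mm (x) and 55 mm (y) from the corner, with its axes along the stage's.
- pusher: Loose orange pusher standing upright, about 0.14 kg; origin at the centre of its underside. Foot 24 (its x) x 60 (its y) x 22 mm high; on it an upright handle 18 (x) x 32 (y) mm, from 22 to 101 mm height: grip it across the 18 mm.
- manifold: Fixed aluminium bar 70 (its x) x 226 (its y) x 20 mm on the worktop; origin at the centre of its underside. It carries the three knobs in a row along its y, 70 mm apart, in an order that varies.
- blue_knob (a joint): Blue knob's turn in rad: near 0 (up to 0.2) at the start, off; 1.57 at its stop, on. Grows clockwise seen from above. Light friction (0.03 N m), stays where it is left. At 0 its bar grip lies along the manifold's y, at 1.57 along the manifold's x.
- blue_knob_grip (a point): Point on the blue knob's vertical axis, 57 mm above the worktop, at the height to grip. The bar grip is 42 mm long, 14 mm thick, 32 mm high, its top 7 mm above this point, on a 44 mm disc (top 34 mm above the worktop); below that a flat 68 mm collar.
- yellow_knob (a joint): Yellow knob's turn in rad, as for the blue one; starts anywhere between 0 and 1.57.
- yellow_knob_end (a point): White-marked end of the top of the yellow knob's bar grip, 20 mm from its axis; all knobs have the same shape and size.
- red_knob (a joint): Red knob's turn in rad, as for the blue one; starts anywhere between 0 and 1.57.
- red_knob_end (a point): White-marked end of the top of the red knob's bar grip, 20 mm from its axis; all knobs have the same shape and size.
- beaker: Glass beaker, 77 mm across, 92 mm high, behind the stage; origin at the centre of its underside.
- flask: Stoppered conical flask, 66 mm across, 111 mm high, behind the stage; origin at the centre of its underside.
Not all that is in view belongs to the job. There is more than one size of the plate; the one meant has the size given above.

How it is judged (in metres and radians):
On the way, in this order (a step that is already met when the one before it is completed fails the run):
1. the pusher, held in the gripper, presses on the plate (contact force between pusher and plate above 0.1 N and contact force between the fingers and pusher above 0.5 N), for 0.02 s.
2. the plate lies flush in the corner, against both fences (x of plate in the frame of corner between -0.037 and -0.033 m and y of plate in the frame of corner between -0.057 and -0.053 m and z of plate in the frame of corner below 0.003 m and angle between the x axis of plate and the x axis of corner, either way round below 0.025 rad), for 0.2 s.
3. the blue knob is turned to its stop with the plate still flush and the pusher standing on the worktop (all of step 2 and height (world z) of pusher below 0.006 m and angle between pusher's own z axis and vertical below 0.15 rad and contact force between the fingers and pusher below 0.2 N and value of joint blue_knob above 1.4 rad), for 0.2 s.
At the end, for the whole second after the job is handed in: The plate lies flat on the bed, its centre within 2 mm of the place where it touches both fences, and square to them within 0.025 rad; the pusher stands upright (within 0.15 rad) on the worktop, released and at rest; the blue knob is turned beyond 1.4 rad (all of step 3 and linear speed of each of plate, pusher below 0.02 m/s).
It fails at once if the gripper or arm touches the plate (contact force between any of the fingers, the arm and plate above 0.3 N).
It fails at once if the plate is tipped off the bed by more than 0.15 rad (angle between plate's own z axis and vertical above 0.15 rad).
It fails at once if the yellow knob is turned by more than about 0.2 rad (distance of yellow_knob_end from where it was at the start of the episode above 0.004 m).
It fails at once if the red knob is turned by more than about 0.2 rad (distance of red_knob_end from where it was at the start of the episode above 0.004 m).
It fails at once if beaker or flask shifted by more than 15 mm (distance of any of beaker, flask from where it was at the start of the episode above 0.015 m).
It also fails if it takes over 64 s, if anything falls off the work surface, if the arm or the gripper's body presses on something with over 40 N, if the wrist force passes 120 N, or if a joint passes its speed limit or range.

## Robot

A 6-joint arm with a two-finger parallel gripper is mounted at the origin on a cart in front of the work surface, level with it; the furniture and walls round the work are solid. World frame = base frame: x ahead of the robot, y to its left, z up, the work surface at z = 0. Lengths are in mm, angles in rad, forces in N, time in s.
With the tool pointing down it reaches from about 275 to 1000 mm from the base axis. Payload 8.4 kg.
Tool frame: the origin (TCP) lies midway between the tips of the shut fingers; the grasp point (between the pads) lies 19 mm behind it; z points along the fingers, y is the line along which they close (so a half turn about z gives the same grasp; the last joint's range is limited). The gripper opens to 85 mm and grips with 20 to 120 N. Pads are 22 mm wide; open, the fingers measure 114 mm over their backs; the gripper's body (76 mm by 85 mm) begins 54 mm behind the grasp point. The pads swing forward as they close: fully open they stand 13 mm farther back than shut.
Start: joints at [1.24, 0.353, 1.633, -0, 1.155, -0.002], TCP at [201.816, 591.522, 231.281] pointing down, gripper open.
Joint ranges: [-2.63, 2.63], [-0.92, 2.1], [0.06, 2.66], [-1.3, 4.44], [0, 2.69], [-3.02, 3.02]. Speed limits (rad/s): [2.22, 2.22, 2.79, 3.14, 3.14, 3.14].

## Interface

Orientations are given as a unit quaternion [x, y, z, w].
In Python, from plant import readout, camera, r gives the robot as it stands. The module is installed in compiled form; this text tells all that it offers.
- The arm moves only by the tool drive_tool, never from a script. Its arguments are lists of equal length, an entry for each row: "xyz": the shift along the tool's x, y, z scaled (see below), a list of three; "twist": the turn about the tool's z scaled (see below). A call has 1 to 20 rows; each row is the pose to reach, as a shift and turn from the pose commanded when the call began, along the tool's axes at that moment; what a row does not reach only later rows make up. The controller multiplies each number of a shift by 250 mm and each number of a turn by 45 degrees. A row lasts 1/12 s, in which the tool goes at most 41.7 mm and 7.16 degrees, less where a joint would pass 70% of its speed; a pose out of reach is approached as far as the arm can. A call with a number of a shift or a turn outside -1 to 1 is refused whole. A call with a gripper value outside its range is refused whole. "fingers" is the closure, from 0 (fully open) to 1 (shut), set as the call begins (left out, the last holds). The fingers move at their own pace and stop on an object; "grip_force" is the grip in N (left out, the last holds). Time passes only in rows, so rows that repeat a pose let the fingers close. It gives the time, the measured TCP pose, the force, the opening and the grip force at its end, in the units of the state.
- readout.observe(): the state, without advancing time (a new reading comes with each control period).
- camera(name): name is "side" or "top" or "wrist"; returns a dict with "pixels" (480x640x3 uint8, red, green, blue), "fx", "fy", "cx", "cy" (pixels), "k1" (the pictures are not rectified: a ray, as slopes to the right and down, at radius r is drawn at 1 + k1 r^2 times it, then the intrinsics apply), "origin" and "rotation" of the camera in the world. Camera axes: x right, y down, z forward; pixel columns grow to the right and rows downward; lengths in mm; the calibration is good to about 2 mm. A picture is of the moment at which its call begins. There is no depth.
- r.close_job(): hands the job in; it is judged then, once.
The state is a dict: "time_s": time; "q": joint angles; "joint_velocities": joint speeds; "effort": joint torques, N m; "tcp_pos": TCP position; "orientation": TCP orientation; "force": force on the tool from outside, world axes, zero at the start; "wrist_torque": the same for the moment, N m; "grip_width": finger opening in mm; "grip_force": force on a finger pad.
Only numpy, scipy, OpenCV 4.12 (cv2) and the standard library are available. Lean on these libraries where they do the work, as an engineer would, in place of code of your own. Each camera call takes 0.05 s, during which the arm holds its last target. There are 200 camera calls.

## Working session

There is one attempt and no reset: what is moved stays moved. The work goes in short steps, Python scripts to look and compute and a tool call to move; the robot and the scene stay as the last step left them, time stands still between calls to the robot, and variables do not carry over. Pictures are saved under pics/ and viewed, at most 10 in all, crops included, and the job is handed in when it is done.

Besides the shell and the picture viewer there is one more tool, called after "Emit:" in YAML: its name, and indented under it one key for each argument. drive_tool: Moves the arm, as the interface text tells. Shifts and turns lie within -1 to 1; 1 stands for 250 mm of shift or 45 degrees of turn. Its arguments: {"type":"object","properties":{"xyz":{"type":"array","items":{"type":"array","items":{"type":"number"}}},"twist":{"type":"array","items":{"type":"number"}},"fingers":{"type":"number"},"grip_force":{"type":"number"}},"required":["xyz","twist"]}

```bash
mkdir -p pics; python3 - <<'E'
from plant import readout, camera
import cv2,pickle
for n in ["top","side"]:
    c=camera(n); pickle.dump(c,open(n+".pkl","wb"))
    cv2.imwrite(f"pics/{n}0.png",c["pixels"][:,:,::-1])
    print({k:v for k,v in c.items() if k!="pixels"})
print(readout.observe())
E
```

```text
{'fx': 446.03692885615163, 'fy': 446.03692885615163, 'cx': 324.47217798087877, 'cy': 238.44965339924502, 'k1': 0.020174492961834253, 'origin': array([ 414.99187572,  -67.5991789 , 1191.03401688]), 'rotation': array([-0.70112506,  0.70966417, -0.04801985,  0.04994509])}
{'fx': 612.0537079641256, 'fy': 612.0537079641256, 'cx': 315.63298262365083, 'cy': 240.08378398802643, 'k1': -0.15631756005819492, 'origin': array([ 602.70649959, 1184.24633677,  696.02534213]), 'rotation': array([ 0.01455361,  0.84828968, -0.5291862 , -0.01244078])}
{'time_s': 0.1, 'q': array([ 1.23958710e+00,  3.53628508e-01,  1.63405030e+00,  9.70258298e-06,
        1.15520072e+00, -2.41747110e-03]), 'joint_velocities': array([ 0.00126464, -0.00406694, -0.00241587, -0.00191123,  0.00258744,
       -0.00032002]), 'effort': array([-5.08918383e-04, -6.06357980e+01, -3.42819500e+01, -1.46691095e-04,
        4.04898485e-03,  5.02352907e-05]), 'tcp_pos': array([201.6815278 , 591.11611254, 230.60981292]), 'orientation': array([ 1.63658286e-01,  9.86516878e-01, -6.33767659e-04, -1.11212094e-04]), 'force': array([-0.08598863, -0.58923757,  0.22604204]), 'wrist_torque': array([ 0.03165477, -0.08516971,  0.01952584]), 'grip_force': 0.0, 'grip_width': 85.21345350484391}
```

View pics/top0.png

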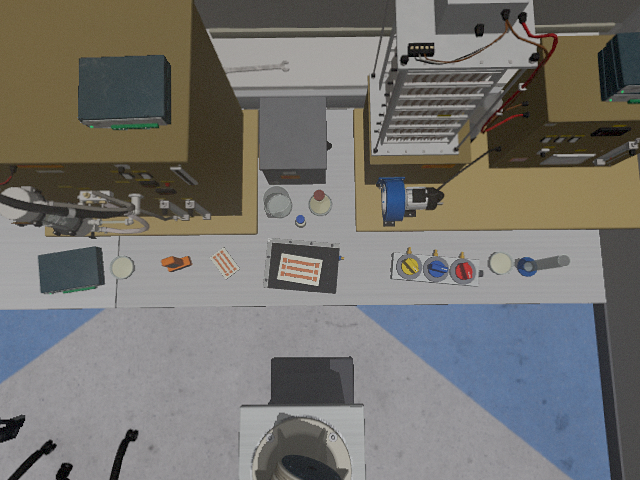

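View pics/side0.png

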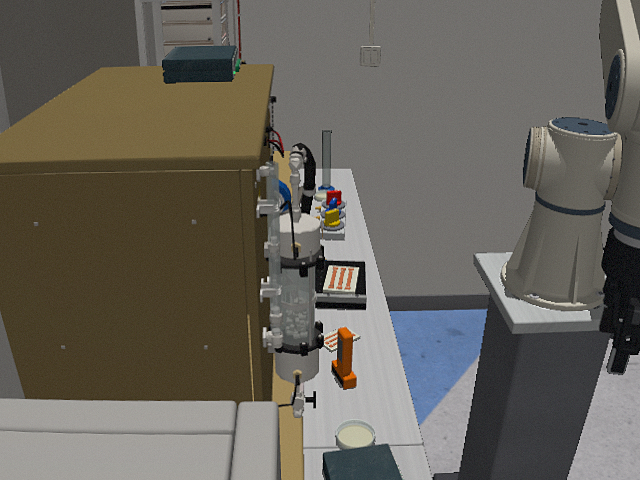

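The top view shows the pusher at about (176,263), the 70x110 plate on the stage at about (300,269), a decoy plate at (225,262), and the manifold at about (436,268) with knobs in the order yellow, blue, red. The side view confirms the pusher is standing.

```bash
cat > h.py <<'E'
import numpy as np,cv2,pickle
from scipy.spatial.transform import Rotation as R
def cast(c,uv,z):
    uv=np.atleast_2d(np.asarray(uv,float))
    K=np.array([[c["fx"],0,c["cx"]],[0,c["fy"],c["cy"]],[0,0,1]])
    n=cv2.undistortPoints(uv[:,None],K,np.array([c["k1"],0,0,0,0.]))[:,0]
    q=np.asarray(c["rotation"]); M=R.from_quat(q).as_matrix() if q.size==4 else q
    d=np.c_[n,np.ones(len(n))]@M.T
    o=np.asarray(c["origin"]); return o+d*((z-o[2])/d[:,2])[:,None]
def hsv(c): return cv2.cvtColor(c["pixels"],cv2.COLOR_RGB2HSV)
def blobs(m,amin=20):
    cs,_=cv2.findContours(m.astype(np.uint8),cv2.RETR_EXTERNAL,cv2.CHAIN_APPROX_NONE)
    return sorted([k for k in cs if cv2.contourArea(k)>=amin],key=cv2.contourArea,reverse=True)
def rect(c,k,z):
    p=cast(c,k[:,0],z)[:,:2]; return cv2.minAreaRect(p.astype(np.float32))
def snap(n,f):
    from plant import camera
    c=camera(n); pickle.dump(c,open(f"{f}.pkl","wb")); cv2.imwrite(f"pics/{f}.png",c["pixels"][:,:,::-1]); return c
E
python3 - <<'E'
from h import *
c=pickle.load(open("top.pkl","rb")); h=hsv(c); H,S,V=cv2.split(h)
for n,m,z in [("orange",(H>5)&(H<18)&(S>180)&(V>100),22),("white",(S<60)&(V>200),24),("blue",(H>105)&(H<125)&(S>150)&(V>60),64),("yellow",(H>20)&(H<33)&(S>150),64),("red",((H<5)|(H>174))&(S>170),64)]:
    for k in blobs(m,40)[:9]:
        x,y,w,hh=cv2.boundingRect(k)
        if 200<y<310: print(n,(x,y,w,hh),np.round(np.ravel(rect(c,k,z)[0]),0),np.round(rect(c,k,z)[1],0),round(rect(c,k,z)[2],1))
print(np.round(cast(c,[[276,241],[341,243],[337,293],[265,288],[391,252],[482,260],[478,286],[390,279]],20)))
print(np.round(cast(c,[[166,260],[190,263]],22)), np.round(cast(c,[[277,213],[319,209],[300,305]],0)))
E
```

```text
blue (431, 261, 17, 11) [ 499. -354.] [42. 19.] 62.3
yellow (405, 258, 14, 15) [ 504. -287.] [37. 20.] 43.4
[[ 573.   63.   20.]
 [ 566. -109.   20.]
 [ 435.  -96.   20.]
 [ 450.   91.   20.]
 [ 540. -240.   20.]
 [ 516. -478.   20.]
 [ 449. -463.   20.]
 [ 469. -235.   20.]]
[[526. 351.  22.]
 [517. 288.  22.]] [[653.  63.   0.]
 [662. -51.   0.]
 [405.   1.   0.]]
```

Emit:
drive_tool:
  xyz:
    - [-0.9,-0.5,-0.2]
    - [-0.9,-0.5,-0.2]
    - [-0.9,-0.5,-0.2]
    - [-0.9,-0.5,-0.2]
    - [-0.9,-0.5,-0.2]
    - [-0.9,-0.5,-0.2]
    - [-0.9,-0.5,-0.2]
  twist: [1,1,1,1,1,1,1]
  fingers: 0

```text
time_s: 0.68
tcp_pos: [377.3, 397.1, 282.3]
orientation: [0.533, 0.846, 0.0, 0.001]
force: [0.4, 0.3, -0.3]
grip_width: 85.3
grip_force: 0.0
```

```bash
python3 - <<'E'
from h import *
c=snap("wrist","w1"); print({k:v for k,v in c.items() if k!="pixels"})
from plant import readout
s=readout.observe(); print(s["time_s"],s["tcp_pos"],R.from_quat(s["orientation"]).as_matrix().round(3),R.from_quat(c["rotation"]).as_matrix().round(3))
E
```

```text
{'fx': 418.2435527284578, 'fy': 418.2435527284578, 'cx': 312.209861943253, 'cy': 245.45402279787785, 'k1': 0.008167309943215817, 'origin': array([346.65933878, 460.74564463, 423.70713717]), 'rotation': array([0.9651694 , 0.2194219 , 0.03239515, 0.13875379])}
0.7333 [377.43250128 397.42275147 282.33058731] [[-0.433  0.901  0.002]
 [ 0.901  0.433 -0.   ]
 [-0.001  0.002 -1.   ]] [[ 0.902  0.415  0.123]
 [ 0.433 -0.865 -0.254]
 [ 0.002  0.282 -0.959]]
```

View pics/w1.png

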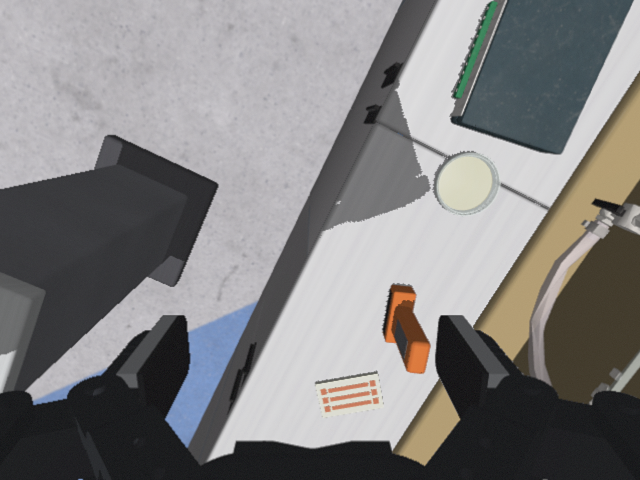

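The wrist view shows the pusher at about (405,330): its foot runs from (400,290) to (395,340) and the handle top is near (417,360). The decoy plate is at (349,395).

```bash
python3 - <<'E'
from h import *
c=pickle.load(open("w1.pkl","rb")); H,S,V=cv2.split(hsv(c))
m=(H>3)&(H<18)&(S>150)&(V>60); k=blobs(m,200)[0]; x,y,w,h=cv2.boundingRect(k); print(x,y,w,h)
M=np.zeros_like(H);cv2.drawContours(M,[k],-1,1,-1)
print(np.histogram(V[M>0],bins=np.arange(60,260,10)))
for lo,hi in [(215,256),(235,256),(180,215),(100,180)]:
    for b in blobs((M>0)&(V>=lo)&(V<hi),60)[:3]:
        print(lo,cv2.contourArea(b),np.round(cv2.boxPoints(cv2.minAreaRect(b))).tolist())
im=c["pixels"][y-8:y+h+8,x-8:x+w+8,::-1]; cv2.imwrite("pics/c1.png",cv2.resize(im,None,fx=5,fy=5,interpolation=cv2.INTER_CUBIC))
E
```

```text
385 285 45 88
(array([  1,   4,  26, 775,  80,  94,  38,  43,  22,  29,  22,  29,  35,
        68, 115, 226, 409,   0,   0]), array([ 60,  70,  80,  90, 100, 110, 120, 130, 140, 150, 160, 170, 180,
       190, 200, 210, 220, 230, 240, 250]))
215 298.0 [[409.0, 371.0], [415.0, 345.0], [427.0, 347.0], [422.0, 373.0]]
215 181.5 [[386.0, 341.0], [395.0, 292.0], [415.0, 295.0], [406.0, 344.0]]
180 84.0 [[407.0, 371.0], [413.0, 341.0], [429.0, 344.0], [423.0, 374.0]]
100 75.0 [[394.0, 359.0], [417.0, 333.0], [430.0, 344.0], [407.0, 370.0]]
100 75.0 [[381.0, 334.0], [401.0, 294.0], [415.0, 301.0], [395.0, 341.0]]
```

View pics/c1.png

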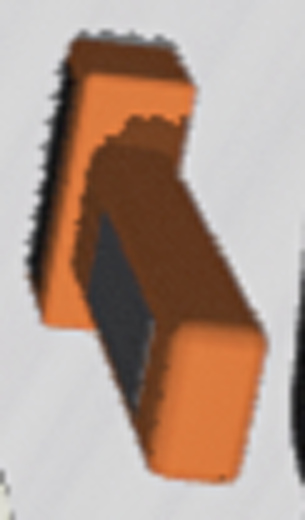

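The crop shows the handle top with corners at about (412,342), (430,345), (424,373) and (407,371). The foot top's visible corners are at about (394,291), (416,295) and (385,342).

```bash
python3 - <<'E'
from h import *
c=pickle.load(open("w1.pkl","rb"))
t=cast(c,[[412,342],[430,345],[424.5,373],[407,371]],101)[:,:2]
f=cast(c,[[394,291.4],[415.6,294.6],[385.4,342.4]],22)[:,:2]
print(t.round(1),t.mean(0)); print(f.round(1)); print("foot ctr",(f[1]+f[2])/2)
a=lambda v:np.degrees(np.arctan2(v[1],v[0]))
print(a(f[0]-f[2]),a(f[1]-f[0]),a(t[0]-t[3]),a(t[1]-t[2]),a(t[1]-t[0]))
# stage+knobs from top at approximations not needed
E
```

```text
[[503.3 334.4]
 [518.8 338.6]
 [528.3 312.5]
 [513.4 307.6]] [515.94339492 323.24456655]
[[496.1 346.4]
 [518.  353. ]
 [516.2 290.7]]
foot ctr [517.06524978 321.83097326]
109.81013379133456 16.624337762527997 110.60495267858346 110.08754309875691 15.210337901786989
```

Emit:
drive_tool:
  xyz:
    - [-0.51,0.37,0.2]
    - [-0.51,0.37,0.2]
    - [-0.51,0.37,0.2]
    - [-0.51,0.37,0.2]
    - [-0.51,0.37,0.4]
    - [-0.51,0.37,0.4]
    - [-0.51,0.37,0.6]
    - [-0.51,0.37,0.75]
    - [-0.51,0.37,0.88]
    - [-0.51,0.37,0.88]
    - [-0.51,0.37,0.88]
  twist: [0.14,0.14,0.14,0.14,0.14,0.14,0.14,0.14,0.14,0.14,0.14]
  fingers: 0.45

```text
time_s: 1.65
tcp_pos: [511.5, 327.1, 60.3]
orientation: [0.574, 0.819, -0.002, -0.001]
force: [1.6, 0.1, 0.5]
grip_width: 47.2
grip_force: 0.0
```

Emit:
drive_tool:
  xyz:
    - [0,0,0]
    - [0,0,0]
    - [0,0,0]
    - [0,0,0]
    - [0,0,0]
    - [0,0,0]
  twist: [0,0,0,0,0,0]
  fingers: 1
  grip_force: 60

```text
time_s: 2.15
tcp_pos: [515.2, 328.3, 64.4]
orientation: [0.575, 0.818, 0.002, 0.001]
force: [-1.7, 1.7, 8.2]
grip_width: 17.2
grip_force: 59.6
```

Emit:
drive_tool:
  xyz:
    - [0,0,-0.15]
    - [0,-0.1,-0.3]
    - [-0.1,-0.25,-0.45]
    - [-0.2,-0.4,-0.56]
    - [-0.37,-0.55,-0.56]
    - [-0.5,-0.65,-0.56]
    - [-0.65,-0.72,-0.56]
    - [-0.8,-0.79,-0.56]
    - [-0.9,-0.79,-0.56]
    - [-0.9,-0.79,-0.56]
  twist: [0,0,0,0,0,0,0,0,0,0]

```text
time_s: 2.98
tcp_pos: [403.7, 45.1, 203.0]
orientation: [0.575, 0.818, 0.001, 0.001]
force: [0.2, 1.0, -1.3]
grip_width: 17.2
grip_force: 59.2
```

Emit:
drive_tool:
  xyz:
    - [-0.15,-0.06,0]
    - [-0.3,-0.12,0]
    - [-0.4,-0.16,0]
    - [-0.4,-0.16,0]
    - [-0.4,-0.16,0]
    - [-0.4,-0.16,0]
  twist: [0.16,0.32,0.49,0.49,0.49,0.49]

```text
time_s: 3.48
tcp_pos: [400.9, -59.3, 202.1]
orientation: [0.72, 0.694, 0.001, 0.001]
force: [0.6, -0.3, -0.2]
grip_width: 17.5
grip_force: 59.1
```

```bash
python3 - <<'E'
from h import *
c=snap("wrist","w2")
from plant import readout
s=readout.observe(); print(s["time_s"],s["tcp_pos"],s["orientation"],s["grip_width"])
E
```

```text
3.5333 [400.8461434  -58.88225411 201.93415018] [7.19862105e-01 6.94116840e-01 4.75419697e-04 3.69293810e-04] 17.12152833666292
```

View pics/w2.png

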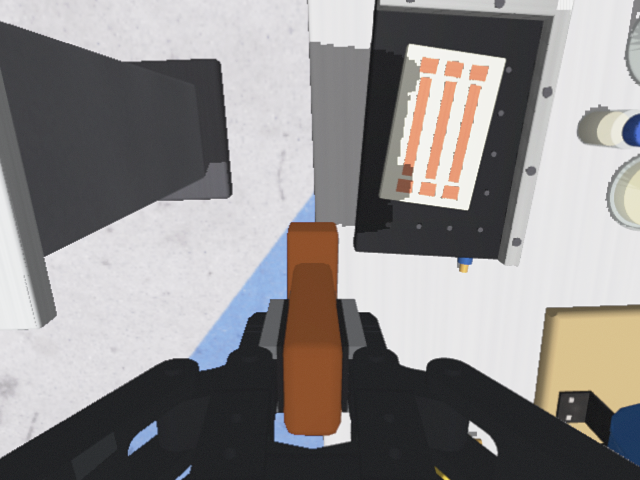

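The wrist view shows the plate with corners near (408,44), (505,57), (469,210) and (381,198). The bed's front edge runs (379,5) to (357,248), its right edge (357,248) to (500,258), the back fence base from about (556,15) to (500,258), and the left fence base near row 10.

```bash
python3 - <<'E'
from h import *
c=pickle.load(open("w2.pkl","rb")); H,S,V=cv2.split(hsv(c)); g=cv2.GaussianBlur(c["pixels"],(3,3),0).max(2).astype(int)
for r in (40,100,160,220): print(r,g[r,500:575:3].tolist(),g[r,345:390:3].tolist())
for u in (400,450,520): print(u,g[0:30:2,u].tolist(),g[240:270:2,u-20].tolist())
def line(P,z):
    w=cast(c,P,z)[:,:2]; vx,vy,x,y=cv2.fitLine(w.astype(np.float32),cv2.DIST_HUBER,0,.01,.01).ravel(); return np.degrees(np.arctan2(vy,vx)),x,y
# plate: bright/nondark region
m=cv2.morphologyEx(((g>75)&(np.arange(640)[None]>365)).astype(np.uint8)[20:235],cv2.MORPH_OPEN,np.ones((3,3)))
full=np.zeros_like(H); full[20:235]=m
for k in blobs(full,3000)[:3]:
    x,y,w,h=cv2.boundingRect(k); print((x,y,w,h))
    if w<200: print("plate",rect(c,k,24))
print(cast(c,[[408,44],[505,57],[469,210],[381,198]],24).round(1))
print(cast(c,[[379,5],[357,248],[500,258],[556,15]],16).round(1))
E
```

```text
40 [53, 52, 51, 51, 51, 51, 51, 51, 50, 50, 51, 50, 50, 64, 81, 83, 120, 198, 197, 197, 201, 205, 220, 232, 232] [231, 232, 232, 231, 231, 232, 232, 233, 234, 58, 51, 58, 58, 56, 56]
100 [51, 51, 50, 50, 51, 50, 50, 50, 49, 54, 80, 83, 121, 198, 198, 198, 202, 204, 228, 233, 232, 231, 231, 232, 233] [129, 130, 130, 130, 130, 131, 132, 63, 30, 34, 36, 36, 36, 36, 34]
160 [52, 51, 49, 49, 49, 53, 81, 84, 118, 200, 203, 201, 203, 204, 230, 232, 233, 232, 231, 231, 232, 233, 232, 231, 232] [129, 129, 130, 131, 131, 92, 30, 35, 35, 34, 34, 34, 34, 49, 131]
220 [50, 49, 82, 84, 111, 201, 205, 206, 202, 207, 231, 231, 232, 232, 233, 232, 231, 232, 233, 233, 231, 231, 231, 231, 231] [128, 129, 130, 113, 28, 32, 33, 33, 32, 31, 32, 32, 31, 32, 33]
400 [215, 214, 207, 139, 95, 87, 65, 57, 58, 57, 57, 57, 57, 57, 57] [55, 55, 55, 56, 55, 54, 106, 226, 233, 232, 232, 232, 232, 232, 232]
450 [210, 211, 212, 209, 185, 111, 93, 79, 56, 54, 54, 54, 53, 55, 54] [53, 53, 53, 53, 53, 53, 52, 63, 203, 232, 232, 232, 232, 232, 231]
520 [204, 203, 201, 203, 204, 202, 191, 115, 93, 84, 53, 51, 50, 50, 50] [48, 56, 65, 73, 77, 81, 84, 85, 85, 86, 92, 173, 231, 231, 231]
(503, 20, 137, 215)
plate ((607.7142944335938, -4.80731201171875), (151.62615966796875, 106.97306823730469), 87.80802917480469)
(379, 43, 128, 168)
plate ((497.6781005859375, 1.9129257202148438), (111.03784942626953, 72.00448608398438), 79.87582397460938)
[[473.   61.4  24. ]
 [541.3  50.4  24. ]
 [523.6 -58.2  24. ]
 [455.3 -46.2  24. ]]
[[ 453.9   88.2   16. ]
 [ 437.3  -88.1   16. ]
 [ 554.8 -101.2   16. ]
 [ 577.7   77.    16. ]]
```

```bash
python3 - <<'E'
from h import *
c=pickle.load(open("w2.pkl","rb"))
b=cast(c,[[539,40],[528.5,100],[517,160],[505,220]],16)[:,:2]; l=cast(c,[[400,12],[450,14.5],[520,19.5]],16)[:,:2]; f=cast(c,[[371.5,40],[366,100],[360.5,160],[355,220]],16)[:,:2]; r=cast(c,[[380,252.5],[430,254.5],[357,249.5]],16)[:,:2]
for n,p in zip("blfr",(b,l,f,r)): print(n,p.round(1).tolist(),np.degrees(np.arctan2(*(p[-1]-p[0])[::-1])))
E
```

```text
b [[567.8, 61.5], [564.8, 21.3], [560.8, -22.1], [555.9, -69.2]] -95.17717681414024
l [[468.6, 83.3], [503.6, 80.4], [552.9, 75.2]] -5.470808916010407
f [[448.7, 66.3], [444.8, 26.0], [440.5, -17.5], [435.9, -64.6]] -95.60823814001814
r [[456.1, -92.7], [497.2, -96.0], [437.3, -89.4]] 170.09285874290228
```

Emit:
drive_tool:
  xyz:
    - [0.15,0.05,0]
    - [0.3,0.088,0.1]
    - [0.3,0.088,0.2]
    - [0.3,0.088,0.3]
    - [0.3,0.088,0.4]
    - [0.3,0.088,0.47]
    - [0.3,0.088,0.47]
    - [0.3,0.088,0.47]
    - [0.3,0.088,0.47]
  twist: [0.07,0.07,0.07,0.07,0.07,0.07,0.07,0.07,0.07]

```text
time_s: 4.28
tcp_pos: [426.2, 15.3, 84.8]
orientation: [0.739, 0.674, 0.0, 0.0]
force: [-0.2, -0.3, -1.8]
grip_width: 17.6
grip_force: 59.1
```

```bash
cat >> h.py <<'E'
C=np.array([569.4,74.]); TH=np.radians(-5.3)
EX=np.array([np.cos(TH),np.sin(TH)]); EY=np.array([-np.sin(TH),np.cos(TH)])
def st(p): p=np.asarray(p)[...,:2]-C; return np.stack([p@EX,p@EY],-1)
def proj(c,P):
    M=R.from_quat(c["rotation"]).as_matrix(); K=np.array([[c["fx"],0,c["cx"]],[0,c["fy"],c["cy"]],[0,0,1]])
    return cv2.projectPoints(np.atleast_2d(np.asarray(P,float)),cv2.Rodrigues(M.T)[0],-M.T@np.asarray(c["origin"]),K,np.array([c["k1"],0,0,0,0.]))[0][:,0]
def state():
    from plant import readout
    s=readout.observe(); M=R.from_quat(s["orientation"]).as_matrix()
    print("t",round(s["time_s"],2),"tcp",s["tcp_pos"].round(1),"stage",st(s["tcp_pos"]).round(1),"yaw_y",np.degrees(np.arctan2(M[1,1],M[0,1])).round(2),"F",s["force"].round(1),"w",round(s["grip_width"],1)); return s
E
python3 - <<'E'
from h import *
s=state(); c=snap("wrist","w3")
M=R.from_quat(s["orientation"]).as_matrix()
for d in [(24,-12,64),(24,12,64),(24,-12,42),(24,12,42),(10,-9,42),(10,9,42)]: print(d,proj(c,s["tcp_pos"]+M@np.array(d)).round(0))
H,S,V=cv2.split(hsv(c))
m=(H>3)&(H<18)&(S>150)&(V>60); print([cv2.boundingRect(b) for b in blobs(m,300)])
E
```

```text
t 4.28 tcp [426.2  15.3  84.8] stage [-137.1  -71.7] yaw_y -5.25 F [-0.2 -0.3 -1.8] w 17.6
(24, -12, 64) [[287. 220.]]
(24, 12, 64) [[335. 220.]]
(24, -12, 42) [[284. 230.]]
(24, 12, 42) [[338. 230.]]
(10, -9, 42) [[292. 260.]]
(10, 9, 42) [[331. 260.]]
[(283, 222, 59, 213)]
```

View pics/w3.png

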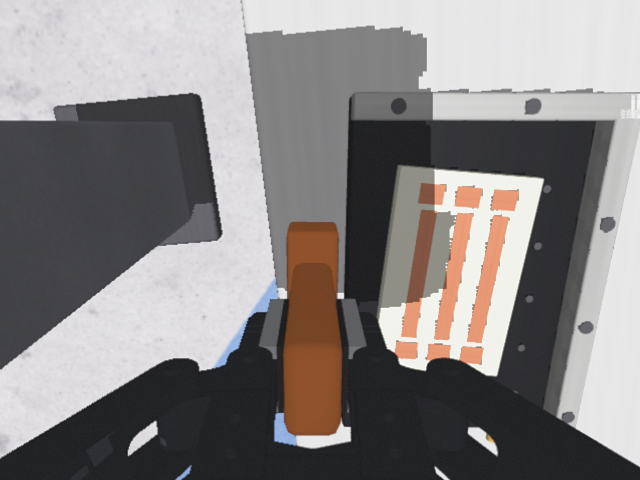

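The view shows the pusher hanging just in front of the bed (foot end at row 222, as predicted). The plate is to its right, with corners at about (398,166) and (543,178).

Emit:
drive_tool:
  xyz:
    - [0,0.04,0.008]
    - [0,0.08,0.008]
    - [0,0.1,0.008]
    - [0,0.115,0.008]
    - [0,0.13,0.008]
    - [0,0.145,0.008]
    - [0,0.16,0.008]
    - [0,0.175,0.008]
    - [0,0.19,0.008]
    - [0,0.2,0.008]
    - [0,0.21,0.008]
    - [0,0.21,0.008]
  twist: [0,0,0,0,0,0,0,0,0,0,0,0]

```text
time_s: 5.33
tcp_pos: [478.5, 9.8, 81.8]
orientation: [0.739, 0.673, 0.0, 0.0]
force: [-0.4, -0.4, -1.3]
grip_width: 17.4
grip_force: 59.3
```

```bash
python3 - <<'E'
from h import *
s=state()
E
```

```text
t 5.33 tcp [478.5   9.8  81.8] stage [-84.6 -72.4] yaw_y -5.34 F [-0.4 -0.4 -1.3] w 17.4
```

Emit:
drive_tool:
  xyz:
    - [0,0.008,0]
    - [0,0.016,0]
    - [0,0.016,0]
    - [0,0.016,0]
  twist: [0,0,0,0]

```text
time_s: 5.67
tcp_pos: [480.6, 9.4, 81.5]
orientation: [0.739, 0.673, -0.001, -0.001]
force: [-5.5, 0.8, 1.6]
grip_width: 17.5
grip_force: 59.5
```

```bash
python3 - <<'E'
from h import *
s=state(); c=snap("wrist","w4")
E
```

```text
t 5.67 tcp [480.6   9.4  81.5] stage [-82.4 -72.6] yaw_y -5.33 F [-5.5  0.8  1.6] w 17.5
```

View pics/w4.png

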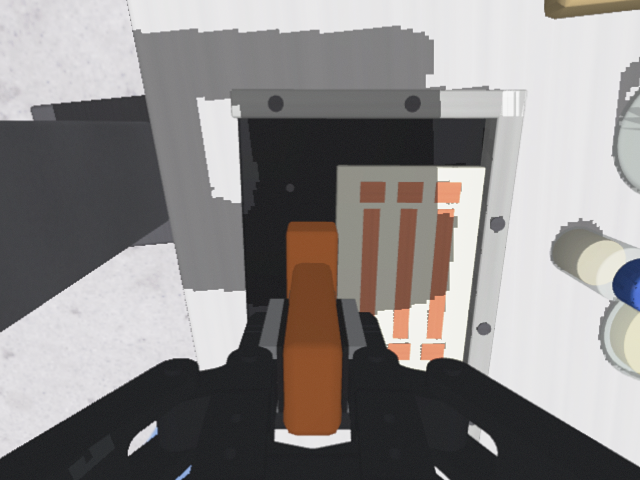

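The plate now lies flush along the back fence. Its left edge is at row 166 and the left fence's inner top edge at row 118.

```bash
python3 - <<'E'
from h import *
c=pickle.load(open("w4.pkl","rb"))
print(st(cast(c,[[338,166],[485,167]],24)).round(1)); print(st(cast(c,[[250,118],[400,118.5],[480,119]],30)).round(1)); print(st(cast(c,[[485,167],[470,355]],24)).round(1))
E
```

```text
[[-69.9 -21.3]
 [ -1.  -21.8]]
[[-1.094e+02  2.000e-01]
 [-4.320e+01 -1.000e-01]
 [-8.100e+00 -4.000e-01]]
[[  -1.   -21.8]
 [   2.4 -121.3]]
```

Emit:
drive_tool:
  xyz:
    - [0,-0.08,0]
    - [0,-0.2,-0.006]
    - [-0.12,-0.23,-0.006]
    - [-0.26,-0.23,-0.006]
    - [-0.38,-0.23,-0.006]
    - [-0.38,-0.15,-0.006]
    - [-0.38,0,-0.006]
    - [-0.38,0.12,-0.006]
    - [-0.38,0.184,-0.006]
    - [-0.38,0.184,-0.006]
    - [-0.38,0.184,-0.006]
  twist: [0,0,0,0,0,0,0,0,0,0,0]

```text
time_s: 6.63
tcp_pos: [519.9, -89.6, 83.3]
orientation: [0.739, 0.673, 0.0, 0.001]
force: [-0.2, 0.2, -1.7]
grip_width: 17.4
grip_force: 59.5
```

```bash
python3 - <<'E'
from h import *
s=state(); c=snap("wrist","w5")
H,S,V=cv2.split(hsv(c)); m=(S<60)&(V>190)
g=c["pixels"].max(2)
M=R.from_quat(s["orientation"]).as_matrix()
print(proj(c,s["tcp_pos"]+M@np.array([24,0,64])))
im=c["pixels"][:,:,::-1]
E
```

```text
t 6.63 tcp [519.9 -89.6  83.3] stage [ -34.1 -167.5] yaw_y -5.33 F [-0.2  0.2 -1.7] w 17.4
[[311.09220129 219.64357823]]
```

View pics/w5.png

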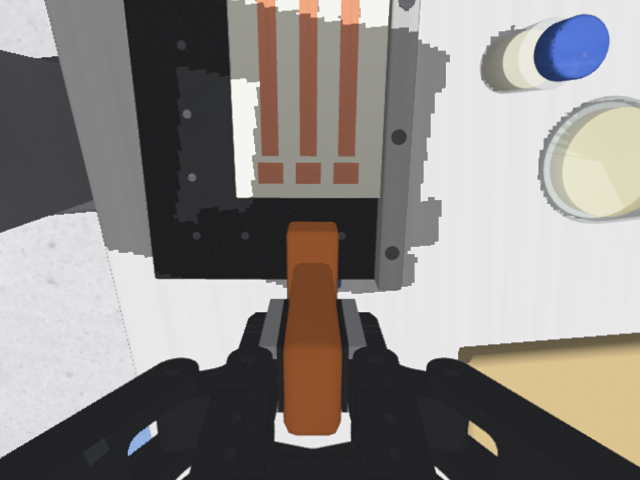

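The plate's right end is at row 198 and the pusher end, at row 222, is centred behind it. It is ready to push left.

Emit:
drive_tool:
  xyz:
    - [0.03,0,0.003]
    - [0.045,0,0.003]
    - [0.06,0,0.003]
    - [0.075,0,0.003]
    - [0.09,0,0.003]
    - [0.105,0,0.003]
    - [0.115,0,0.003]
    - [0.125,0,0.003]
    - [0.13,0,0.003]
    - [0.135,0,0.003]
    - [0.135,0,0.003]
  twist: [0,0,0,0,0,0,0,0,0,0,0]

```text
time_s: 7.6
tcp_pos: [522.0, -55.7, 82.5]
orientation: [0.739, 0.673, 0.0, 0.0]
force: [-0.7, -0.3, -2.1]
grip_width: 17.0
grip_force: 59.5
```

Emit:
drive_tool:
  xyz:
    - [0.008,0,0]
    - [0.012,0,0]
    - [0.012,0,0]
    - [0.012,0,0]
  twist: [0,0,0,0]

```text
time_s: 7.93
tcp_pos: [522.4, -53.7, 82.8]
orientation: [0.739, 0.674, -0.0, 0.001]
force: [-2.1, -7.0, 1.6]
grip_width: 17.0
grip_force: 59.8
```

```bash
python3 - <<'E'
from h import *
s=state()
E
```

```text
t 7.93 tcp [522.4 -53.7  82.8] stage [ -35.  -131.5] yaw_y -5.31 F [-2.1 -7.   1.6] w 17.0
```

Emit:
drive_tool:
  xyz:
    - [-0.03,0,0]
    - [-0.06,0,-0.006]
    - [-0.06,-0.12,-0.006]
    - [-0.06,-0.26,-0.006]
    - [-0.06,-0.4,-0.006]
    - [0.05,-0.42,-0.006]
    - [0.19,-0.42,-0.006]
    - [0.32,-0.4,-0.006]
    - [0.335,-0.32,-0.004]
    - [0.335,-0.26,-0.003]
    - [0.335,-0.23,0]
    - [0.335,-0.21,0]
    - [0.335,-0.2,0]
    - [0.335,-0.19,0]
    - [0.335,-0.185,0]
    - [0.335,-0.18,0]
    - [0.335,-0.18,0]
  twist: [0,0,0,0,0,0,0,0,0,0,0,0,0,0,0,0,0]

```text
time_s: 9.35
tcp_pos: [483.2, 34.4, 82.1]
orientation: [0.739, 0.673, -0.001, -0.001]
force: [-5.5, -0.1, 0.8]
grip_width: 17.0
grip_force: 60.0
```

```bash
python3 - <<'E'
from h import *
s=state(); c=snap("wrist","w6")
E
```

```text
t 9.35 tcp [483.2  34.4  82.1] stage [-82.2 -47.4] yaw_y -5.37 F [-5.5 -0.1  0.8] w 17.0
```

View pics/w6.png

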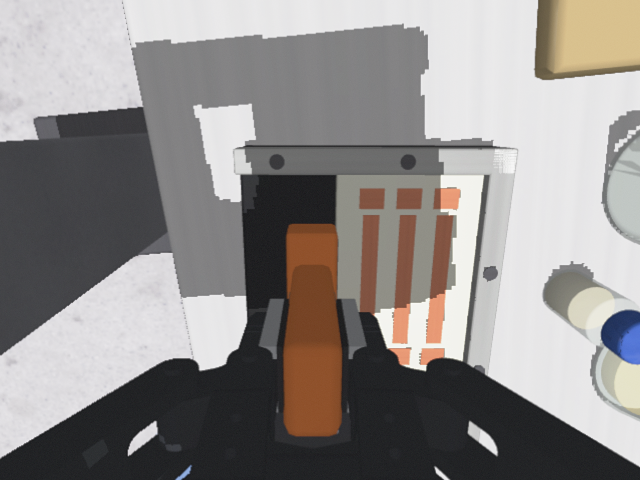

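The plate touches the left fence (row 175) and the back fence with no gap showing, so it is seated. Next I set the pusher down on bare worktop between the stage and the manifold.

Emit:
drive_tool:
  xyz:
    - [0,-0.06,0]
    - [0,-0.16,0]
    - [0,-0.25,-0.06]
    - [0,-0.25,-0.2]
    - [-0.15,-0.25,-0.25]
    - [-0.31,-0.22,-0.25]
    - [-0.47,-0.15,-0.25]
    - [-0.62,-0.05,-0.25]
    - [-0.74,0.04,-0.25]
    - [-0.76,0.06,-0.2]
    - [-0.76,0.06,-0.1]
    - [-0.76,0.06,0]
    - [-0.76,0.06,0.05]
    - [-0.76,0.06,0.067]
    - [-0.76,0.06,0.067]
    - [-0.76,0.06,0.067]
  twist: [0,0,0,0,0,0,0,0,0,0,0,0,0,0,0,0]

```text
time_s: 10.73
tcp_pos: [482.9, -156.1, 66.1]
orientation: [0.739, 0.673, 0.0, 0.0]
force: [-0.1, -0.3, -1.1]
grip_width: 17.3
grip_force: 59.8
```

Emit:
drive_tool:
  xyz:
    - [0,0,0.005]
    - [0,0,0.005]
    - [0,0,0.005]
  twist: [0,0,0]

```text
time_s: 10.98
tcp_pos: [482.7, -155.9, 64.9]
orientation: [0.739, 0.673, 0.0, 0.0]
force: [-0.2, 0.3, -1.8]
grip_width: 17.1
grip_force: 59.8
```

Emit:
drive_tool:
  xyz:
    - [0,0,0.004]
    - [0,0,0.008]
    - [0,0,0.008]
    - [0,0,0.008]
  twist: [0,0,0,0]

```text
time_s: 11.32
tcp_pos: [482.9, -156.2, 64.3]
orientation: [0.739, 0.673, 0.0, 0.001]
force: [-6.9, 0.2, 21.9]
grip_width: 17.6
grip_force: 63.0
```

Emit:
drive_tool:
  xyz:
    - [0,0,-0.005]
    - [0,0,-0.005]
    - [0,0,-0.005]
    - [0,0,-0.005]
  twist: [0,0,0,0]

```text
time_s: 11.65
tcp_pos: [482.9, -156.1, 64.4]
orientation: [0.739, 0.673, 0.0, 0.0]
force: [-2.5, -1.0, 8.7]
grip_width: 17.5
grip_force: 61.2
```

Emit:
drive_tool:
  xyz:
    - [0,0,0]
    - [0,0,0]
    - [0,0,0]
    - [0,0,0]
    - [0,0,0]
  twist: [0,0,0,0,0]
  fingers: 0.45

```text
time_s: 12.07
tcp_pos: [482.4, -155.8, 63.6]
orientation: [0.739, 0.673, -0.0, -0.0]
force: [-0.4, -0.3, 0.7]
grip_width: 46.8
grip_force: 0.0
```

Emit:
drive_tool:
  xyz:
    - [0,0,-0.06]
    - [0,0,-0.15]
    - [0,0,-0.3]
    - [0,0,-0.45]
    - [-0.2,-0.2,-0.5]
    - [-0.35,-0.2,-0.5]
    - [-0.35,-0.2,-0.5]
    - [-0.35,-0.2,-0.5]
    - [-0.35,-0.2,-0.5]
  twist: [0,0,0,0,0,0,0,0,0]

```text
time_s: 12.82
tcp_pos: [424.1, -239.2, 189.0]
orientation: [0.74, 0.672, 0.0, 0.0]
force: [-0.1, -1.1, 0.4]
grip_width: 47.2
grip_force: 0.0
```

```bash
python3 - <<'E'
from h import *
s=state(); c=snap("wrist","w7")
H,S,V=cv2.split(hsv(c))
for n,m,z in [("orange",(H>3)&(H<18)&(S>190)&(V>60),101),("blue",(H>105)&(H<125)&(S>150)&(V>60),64),("yellow",(H>20)&(H<33)&(S>150),64),("red",((H<4)|(H>174))&(S>170),64)]:
    for k in blobs(m,150)[:3]:
        r=rect(c,k,z); print(n,cv2.boundingRect(k),np.round(r[0],1),np.round(r[1],1),round(r[2],1))
E
```

```text
t 12.82 tcp [ 424.1 -239.2  189. ] stage [-115.8 -325.2] yaw_y -5.48 F [-0.1 -1.1  0.4] w 47.2
blue (630, 175, 10, 72) [ 633.3 -244. ] [ 5.7 48. ] 6.9
yellow (392, 244, 66, 67) [ 493.2 -272.6] [40.6 39.4] 39.5
red (383, 409, 13, 32) [ 467.5 -392.7] [27.6  8.9] 74.8
```

```bash
python3 - <<'E'
from h import *
c=pickle.load(open("w7.pkl","rb")); H,S,V=cv2.split(hsv(c))
for k in blobs((H>3)&(H<18)&(S>150)&(V>40),80)[:4]: print(cv2.boundingRect(k))
print(proj(c,[[483,-164,101],[483,-164,0]]), [cv2.cvtColor(c["pixels"],cv2.COLOR_RGB2HSV)[int(r),int(u)] for u,r in proj(c,[[483,-164,101],[483,-164,11]])])
E
```

```text
(364, 63, 61, 88)
[[410.1880369  103.24747809]
 [379.89380183 109.36979305]] [array([ 11, 174, 120], dtype=uint8), array([135,  10,  50], dtype=uint8)]
```

Emit:
drive_tool:
  xyz:
    - [-0.16,0,-0.2]
    - [-0.32,0,-0.2]
    - [-0.48,0,-0.2]
    - [-0.58,0,-0.2]
    - [-0.58,0,-0.2]
    - [-0.58,0,-0.2]
  twist: [0,0,0,0,0,0]

```text
time_s: 13.37
tcp_pos: [411.3, -383.3, 238.1]
orientation: [0.74, 0.673, 0.0, -0.0]
force: [-0.6, -0.4, 0.2]
grip_width: 47.0
grip_force: 0.0
```

```bash
python3 - <<'E'
from h import *
s=state(); c=snap("wrist","w8")
H,S,V=cv2.split(hsv(c))
for n,m,z in [("orange",(H>3)&(H<18)&(S>150)&(V>60),101),("blue",(H>100)&(H<128)&(S>120)&(V>50),64),("yellow",(H>20)&(H<33)&(S>150),64),("red",((H<4)|(H>174))&(S>170),64)]:
    for k in blobs(m,150)[:3]:
        r=rect(c,k,z); print(n,cv2.boundingRect(k),np.round(r[0],1),np.round(r[1],1),round(r[2],1))
E
```

```text
t 13.37 tcp [ 411.3 -383.3  238.1] stage [-115.2 -469.9] yaw_y -5.42 F [-0.6 -0.4  0.2] w 47.0
blue (384, 139, 53, 59) [ 488.7 -349.5] [40.3 39.4] 55.1
yellow (389, 43, 65, 61) [ 495.6 -284.9] [43.6 38.4] 67.0
red (380, 223, 58, 50) [ 483.  -412.6] [40.7 38.8] 22.3
```

View pics/w8.png

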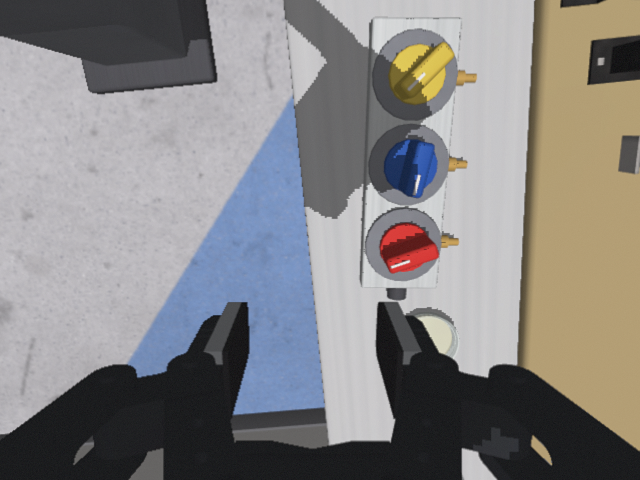

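The three knobs are in view: yellow at (420,70), blue with its bar from about (427,142) to (418,196), and red at (410,250), with bars clear of blue. The collar centres are near (417,73), (409,164) and (403,244).

```bash
python3 - <<'E'
from h import *
c=pickle.load(open("w8.pkl","rb")); H,S,V=cv2.split(hsv(c))
m=(H>100)&(H<128)&(S>120)&(V>50); k=blobs(m,150)[0]; M=np.zeros_like(H); cv2.drawContours(M,[k],-1,1,-1)
a=lambda v:np.degrees(np.arctan2(v[1],v[0]))
print(np.histogram(V[M>0],bins=np.arange(30,260,15)))
for lo in (110,130,150,165):
    for b in blobs((M>0)&(V>lo),60)[:2]: r=rect(c,b,64); print(lo,cv2.boundingRect(b),np.round(r[0],1),np.round(r[1],1),round(r[2],1))
# collars: grey ring mask -> ellipse
G=((S<40)&(V>90)&(V<150)).astype(np.uint8)
p=cast(c,[[416.5,73.5],[409,164],[403.5,244]],22)[:,:2]; print(p.round(1),a(p[0]-p[2]))
t=cast(c,[[427,142],[418,196]],64)[:,:2]; print(t.round(1),a(t[0]-t[1]),t.mean(0))
for r in range(138,202,5): print(r,V[r,382:442:3].tolist())
E
```

```text
(array([  0,   0, 386, 304, 578,  34,  61, 115, 159, 587,  61,   6,  12,
        20,   0]), array([ 30,  45,  60,  75,  90, 105, 120, 135, 150, 165, 180, 195, 210,
       225, 240, 255]))
110 (413, 142, 24, 56) [ 498.7 -354.1] [40.7 17.1] 88.5
110 (393, 140, 17, 18) [ 482.9 -338.3] [16.4  6.5] 44.6
130 (413, 143, 24, 55) [ 498.9 -354.5] [40.  16.6] 86.9
130 (394, 140, 16, 18) [ 483.3 -338. ] [15.8  6.1] 52.6
150 (414, 144, 23, 53) [ 499.2 -354.3] [16.3 38.2] 0.4
150 (394, 140, 16, 18) [ 483.1 -338.5] [15.5  5.9] 44.6
165 (415, 145, 17, 50) [ 495.1 -354. ] [36.   9.1] 74.2
165 (426, 155, 11, 30) [ 504.6 -355.1] [21.7  5.3] 73.8
[[ 504.4 -283.2]
 [ 496.4 -353.5]
 [ 489.5 -423.3]] 83.92263944159754
[[ 500.9 -334.2]
 [ 493.4 -373.4]] 79.21360383889996 [ 497.12160048 -353.8009932 ]
138 [75, 75, 77, 77, 75, 76, 79, 75, 82, 76, 76, 76, 72, 73, 132, 140, 137, 135, 137, 132]
143 [76, 77, 75, 77, 76, 76, 89, 94, 180, 81, 72, 72, 115, 149, 134, 123, 105, 133, 138, 138]
148 [75, 74, 76, 72, 93, 92, 123, 179, 173, 68, 70, 83, 153, 183, 178, 177, 174, 148, 140, 138]
153 [77, 76, 77, 94, 94, 179, 1
[... 230 characters left out ...]
 171, 146, 174, 166, 138]
168 [75, 81, 91, 90, 93, 92, 91, 69, 68, 68, 84, 93, 177, 174, 172, 156, 171, 172, 160, 141]
173 [77, 78, 91, 93, 93, 91, 91, 69, 72, 73, 88, 90, 175, 173, 171, 153, 172, 173, 140, 141]
178 [76, 73, 90, 91, 92, 93, 72, 70, 69, 83, 90, 176, 236, 169, 160, 172, 175, 153, 136, 137]
183 [74, 74, 74, 87, 93, 90, 69, 70, 72, 87, 90, 137, 215, 169, 142, 174, 131, 138, 138, 139]
188 [73, 72, 72, 80, 85, 92, 68, 71, 78, 90, 90, 172, 172, 166, 132, 141, 138, 140, 139, 170]
193 [141, 143, 143, 142, 141, 141, 142, 105, 81, 89, 92, 144, 169, 148, 141, 137, 138, 138, 211, 210]
198 [202, 146, 142, 142, 142, 141, 141, 141, 140, 143, 141, 135, 127, 140, 138, 151, 214, 210, 211, 209]
```

Emit:
drive_tool:
  xyz:
    - [0.08,0.16,0.1]
    - [0.15,0.3,0.2]
    - [0.15,0.328,0.35]
    - [0.15,0.328,0.48]
    - [0.15,0.328,0.56]
    - [0.15,0.328,0.65]
    - [0.15,0.328,0.74]
    - [0.15,0.328,0.788]
    - [0.15,0.328,0.788]
    - [0.15,0.328,0.788]
  twist: [0.147,0.147,0.147,0.147,0.147,0.147,0.147,0.147,0.147,0.147]

```text
time_s: 14.25
tcp_pos: [496.2, -351.8, 41.7]
orientation: [0.777, 0.63, -0.0, -0.001]
force: [0.1, -0.5, 0.7]
grip_width: 47.2
grip_force: 0.0
```

Emit:
drive_tool:
  xyz:
    - [0,0,0]
    - [0,0,0]
    - [0,0,0]
    - [0,0,0]
    - [0,0,0]
    - [0,0,0]
  twist: [0,0,0,0,0,0]
  fingers: 1
  grip_force: 25

```text
time_s: 14.75
tcp_pos: [495.4, -353.3, 43.3]
orientation: [0.777, 0.63, -0.0, -0.0]
force: [-4.8, 0.7, 9.0]
grip_width: 13.2
grip_force: 28.4
```

```bash
python3 - <<'E'
from h import *
s=state(); print(s["q"])
E
```

```text
t 14.75 tcp [ 495.4 -353.3   43.3] stage [ -34.2 -432.3] yaw_y -11.96 F [-4.8  0.7  9. ] w 13.2
[-6.21603203e-01  5.56118193e-01  1.79870743e+00 -9.12389272e-04
  7.87209102e-01 -4.12180261e-01]
```

Emit:
drive_tool:
  xyz:
    - [0,0,0]
    - [0,0,0]
    - [0,0,0]
    - [0,0,0]
    - [0,0,0]
    - [0,0,0]
    - [0,0,0]
    - [0,0,0]
    - [0,0,0]
  twist: [0.12,0.25,0.38,0.5,0.63,0.76,0.88,0.95,0.95]

```text
time_s: 15.5
tcp_pos: [495.5, -353.5, 43.3]
orientation: [0.954, 0.301, -0.0, 0.0]
force: [-5.3, 0.3, 7.5]
grip_width: 12.9
grip_force: 28.3
```

Emit:
drive_tool:
  xyz:
    - [0,0,0]
    - [0,0,0]
    - [0,0,0]
    - [0,0,0]
    - [0,0,0]
    - [0,0,0]
    - [0,0,0]
    - [0,0,0]
    - [0,0,0]
    - [0,0,0]
  twist: [0.12,0.25,0.38,0.5,0.63,0.74,0.82,0.88,0.9,0.9]

```text
time_s: 16.33
tcp_pos: [495.5, -353.7, 43.3]
orientation: [0.999, -0.046, -0.0, 0.001]
force: [-4.8, -1.6, 6.0]
grip_width: 13.5
grip_force: 28.2
```

```bash
python3 - <<'E'
from h import *
s=state(); print(s["wrist_torque"])
E
```

```text
t 16.33 tcp [ 495.5 -353.7   43.3] stage [ -34.  -432.7] yaw_y -95.27 F [-4.8 -1.6  6. ] w 13.5
[-2.89453413e-01  9.36669524e-01  7.67097034e-04]
```

Emit:
drive_tool:
  xyz:
    - [0,0,0]
    - [0,0,0]
    - [0,0,0]
    - [0,0,0]
    - [0,0,0]
  twist: [0.04,0.08,0.08,0.08,0.08]

```text
time_s: 16.75
tcp_pos: [495.8, -353.7, 43.4]
orientation: [0.997, -0.076, -0.0, 0.001]
force: [-5.5, -0.7, 6.7]
grip_width: 13.2
grip_force: 44.1
```

```bash
python3 - <<'E'
from h import *
s=state(); print(s["wrist_torque"])
E
```

```text
t 16.75 tcp [ 495.8 -353.7   43.4] stage [ -33.8 -432.7] yaw_y -98.7 F [-5.5 -0.7  6.7] w 13.2
[-0.1012316   0.85912102  0.82373877]
```

Torque has risen to 0.82 N m, so the knob is at its stop. I release it with a small opening, lift, and check.

Emit:
drive_tool:
  xyz:
    - [0,0,0]
    - [0,0,0]
    - [0,0,0]
    - [0,0,0]
  twist: [-0.06,-0.06,-0.06,-0.06]
  fingers: 0.62

```text
time_s: 17.08
tcp_pos: [496.3, -353.2, 42.3]
orientation: [0.999, -0.054, 0.0, 0.0]
force: [0.2, -0.1, 0.5]
grip_width: 32.4
grip_force: 0.0
```

Emit:
drive_tool:
  xyz:
    - [0,0,-0.08]
    - [0,0,-0.2]
    - [0,0,-0.35]
    - [0,0,-0.5]
    - [-0.2,0,-0.6]
    - [-0.3,0,-0.7]
    - [-0.3,0,-0.7]
    - [-0.3,0,-0.7]
  twist: [0,0,0,0,0,0,0,0]

```text
time_s: 17.75
tcp_pos: [420.9, -345.5, 219.2]
orientation: [0.999, -0.054, 0.001, 0.001]
force: [0.8, -0.4, 1.1]
grip_width: 32.4
grip_force: 0.0
```

```bash
python3 - <<'E'
from h import *
s=state(); c=snap("wrist","w9"); t=snap("top","t9")
for nm,c in (("w",c),("t",t)):
  H,S,V=cv2.split(hsv(c))
  for n,m,z in [("orange",(H>3)&(H<18)&(S>150)&(V>60),22),("blue",(H>100)&(H<128)&(S>120)&(V>110),64),("yellow",(H>20)&(H<33)&(S>150)&(V>110),64),("red",((H<4)|(H>174))&(S>170)&(V>110),64)]:
    for k in blobs(m,30):
        r=rect(c,k,z)
        if -480<r[0][1]<-120 and 430<r[0][0]<560: print(nm,n,cv2.boundingRect(k),np.round(r[0],1),np.round(r[1],1),round(r[2],1))
E
```

```text
t 17.75 tcp [ 420.9 -345.5  219.2] stage [-109.1 -431.5] yaw_y -96.22 F [ 0.8 -0.4  1.1] w 32.4
w orange (0, 147, 125, 42) [ 482.4 -150.5] [ 27.9 104.2] 1.2
w blue (301, 87, 40, 63) [ 494.8 -360.5] [26.2 40.4] 82.3
w blue (283, 94, 18, 51) [ 496.6 -340.7] [11.6 32.5] 83.3
w yellow (184, 93, 53, 56) [ 500.2 -282.9] [39.7 22.4] 40.9
w yellow (203, 90, 45, 44) [ 509.3 -300.9] [36.  14.2] 40.3
w red (396, 87, 37, 62) [ 489.9 -426. ] [40.9 19.9] 14.9
w red (376, 94, 30, 54) [ 486.1 -405.2] [36.3 14.8] 13.5
t orange (359, 270, 16, 10) [ 481.6 -174.2] [39.3 23.5] 89.3
t blue (437, 260, 8, 16) [ 494.6 -357.2] [17.6 38.2] 87.3
t red (463, 263, 9, 14) [ 490.5 -425.1] [34.5 16.1] 15.4
t red (456, 265, 6, 14) [ 484.2 -401.9] [12.5 32.5] 86.9
```

The blue bar now lies along the manifold's x, and the pusher stands where I left it. I hand the job in.

```bash
python3 -c "
from plant import r
print(r.close_job())"
```

```text
the job is handed in; nothing more can be done
None
```

I handed the job in at about 18 s of the 64 s limit, with no verdict returned: the plate was flush in the corner when last seen, the pusher stands released on the bare worktop, the blue knob is at its stop, and I touched neither the other knobs nor the glassware.

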